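# Shut down the dye station: rinse the applicators and close the pressure pot

## Task

Close up the dye station for the night: at any time, put every applicator from the drip stand into a rinse bottle of its own, pushed down until its handle sits on the bottle's mouth, and leave the bottles standing. Tighten the four knobs of the pressure pot's lid clockwise in crisscross order (after the first knob of a round take the opposite one, then the other two) in three rounds, about a third of the full travel per round and the third round up to the stop; only after that screw the filler cap in the middle clockwise until it stops. Leave the jar, tape and hammer where they are.

Things in the scene. Friction and masses are not known exactly. Their poses are not given: they have to be found in the camera images.
- k1 (a joint): turning angle of lid knob 1 (rad): 0 is fully slack, grows as the knob is turned clockwise seen from above, 3.0 is the hard stop (tight). Stays where it is left; needs about 0.12 N m. Starts at 0 to 0.35. A knob does not move up or down as it turns. Knobs 1, 2, 3, 4 follow one another round the lid counter-clockwise from above, so 1 and 3 are across from each other, and so are 2 and 4.
- k1_grip (a point): point on the upright axis of lid knob 1, at the height to grip, 32 mm above the lid's top. The knob is an upright black bar 52 mm long, 14 mm thick, spanning from 18 mm below to 16 mm above this point; x axis of the point runs along the bar towards a small steel nose at the bar's foot and turns with the knob; a thin steel stop pin beside each knob marks where the nose ends up when tight.
- k2 (a joint): turning angle of lid knob 2 (rad): 0 is fully slack, grows as the knob is turned clockwise seen from above, 3.0 is the hard stop (tight). Stays where it is left; needs about 0.12 N m. Starts at 0 to 0.35. A knob does not move up or down as it turns. Knobs 1, 2, 3, 4 follow one another round the lid counter-clockwise from above, so 1 and 3 are across from each other, and so are 2 and 4.
- k2_grip (a point): point on the upright axis of lid knob 2, at the height to grip, 32 mm above the lid's top. The knob is an upright black bar 52 mm long, 14 mm thick, spanning from 18 mm below to 16 mm above this point; x axis of the point runs along the bar towards a small steel nose at the bar's foot and turns with the knob; a thin steel stop pin beside each knob marks where the nose ends up when tight.
- k3 (a joint): turning angle of lid knob 3 (rad): 0 is fully slack, grows as the knob is turned clockwise seen from above, 3.0 is the hard stop (tight). Stays where it is left; needs about 0.12 N m. Starts at 0 to 0.35. A knob does not move up or down as it turns. Knobs 1, 2, 3, 4 follow one another round the lid counter-clockwise from above, so 1 and 3 are across from each other, and so are 2 and 4.
- k3_grip (a point): point on the upright axis of lid knob 3, at the height to grip, 32 mm above the lid's top. The knob is an upright black bar 52 mm long, 14 mm thick, spanning from 18 mm below to 16 mm above this point; x axis of the point runs along the bar towards a small steel nose at the bar's foot and turns with the knob; a thin steel stop pin beside each knob marks where the nose ends up when tight.
- k4 (a joint): turning angle of lid knob 4 (rad): 0 is fully slack, grows as the knob is turned clockwise seen from above, 3.0 is the hard stop (tight). Stays where it is left; needs about 0.12 N m. Starts at 0 to 0.35. A knob does not move up or down as it turns. Knobs 1, 2, 3, 4 follow one another round the lid counter-clockwise from above, so 1 and 3 are across from each other, and so are 2 and 4.
- k4_grip (a point): point on the upright axis of lid knob 4, at the height to grip, 32 mm above the lid's top. The knob is an upright black bar 52 mm long, 14 mm thick, spanning from 18 mm below to 16 mm above this point; x axis of the point runs along the bar towards a small steel nose at the bar's foot and turns with the knob; a thin steel stop pin beside each knob marks where the nose ends up when tight.
- cap (a joint): turning angle of the filler cap (rad): 0 is slack, grows clockwise seen from above, 3.6 is the hard stop (tight). Stays where it is left; needs about 0.15 N m. Starts at 0 to 0.5. The cap does not move up or down as it turns.
- cap_grip (a point): point on the upright axis of the filler cap, at the height to grip, 32 mm above the lid's top. The cap is a round knurled brass cap, 56 mm across, from 18 mm below to 14 mm above this point, with a dark mark on its top; x axis turns with it, towards the mark.
- pot: the fixed dye pressure pot: a round metal pot, 252 mm across the lid, lid top 103 mm above the bench; origin at the centre of its underside. The filler cap is in the middle of the lid, the four knobs stand on a circle of 95 mm radius round it, at 45, 135, 225 and 315 degrees from the pot's x axis.
- stand: fixed wooden drip stand, 110 x 110 x 50 mm high, origin at the centre of its underside; four upright through holes 12.5 mm wide at (+-30, +-30) mm from its centre. Applicators stand upright in some of them.
- a1: dye applicator 1 (may be absent): upright at the start, a thin aluminium rod 10 mm across and 80 mm long under a round wooden handle 24 mm across and 60 mm long; 60 g. Origin at the rod's lower tip, z axis along it towards the handle; handle from 80 to 140 mm above the origin, best gripped at 112 mm. It starts with the tip on the bench in a hole of the stand.
- a2: dye applicator 2 (may be absent): upright at the start, a thin aluminium rod 10 mm across and 80 mm long under a round wooden handle 24 mm across and 60 mm long; 60 g. Origin at the rod's lower tip, z axis along it towards the handle; handle from 80 to 140 mm above the origin, best gripped at 112 mm. It starts with the tip on the bench in a hole of the stand.
- a3: dye applicator 3 (may be absent): upright at the start, a thin aluminium rod 10 mm across and 80 mm long under a round wooden handle 24 mm across and 60 mm long; 60 g. Origin at the rod's lower tip, z axis along it towards the handle; handle from 80 to 140 mm above the origin, best gripped at 112 mm. It starts with the tip on the bench in a hole of the stand.
- a4: dye applicator 4 (may be absent): upright at the start, a thin aluminium rod 10 mm across and 80 mm long under a round wooden handle 24 mm across and 60 mm long; 60 g. Origin at the rod's lower tip, z axis along it towards the handle; handle from 80 to 140 mm above the origin, best gripped at 112 mm. It starts with the tip on the bench in a hole of the stand.
- b1: loose rinse bottle 1: amber glass, 66 mm across, 95 mm high, narrow upright neck 25 mm across with an opening 17 mm wide, about 0.45 kg; origin at the centre of its underside, z up. The rod of one applicator fits in; its handle's shoulder stops on the rim (rod tip then 15 mm above the bottle's underside). All three are alike.
- b2: loose rinse bottle 2: amber glass, 66 mm across, 95 mm high, narrow upright neck 25 mm across with an opening 17 mm wide, about 0.45 kg; origin at the centre of its underside, z up. The rod of one applicator fits in; its handle's shoulder stops on the rim (rod tip then 15 mm above the bottle's underside). All three are alike.
- b3: loose rinse bottle 3: amber glass, 66 mm across, 95 mm high, narrow upright neck 25 mm across with an opening 17 mm wide, about 0.45 kg; origin at the centre of its underside, z up. The rod of one applicator fits in; its handle's shoulder stops on the rim (rod tip then 15 mm above the bottle's underside). All three are alike.
- glue_jar: white jar, 68 mm across, 110 mm high, a bystander; origin at the centre of its underside.
- tape: yellow ring of tape 100 mm across, 18 mm high, a bystander; origin at the centre of its underside.
- mallet: hammer lying on the bench, a bystander.

How it is judged (in metres and radians):
On the way, in this order (a step that is already met when the one before it is completed fails the run):
1. first round: all four knobs turned beyond 0.6 rad (value of joint each of k1, k2, k3, k4 above 0.6 rad), for 0.2 s.
2. second round: all four knobs turned beyond 1.6 rad (value of joint each of k1, k2, k3, k4 above 1.6 rad), for 0.2 s.
3. third round: all four knobs tight, beyond 2.85 rad (value of joint each of k1, k2, k3, k4 above 2.85 rad), for 0.2 s.
4. the filler cap is screwed tight, beyond 3.42 rad (value of joint cap above 3.42 rad), for 0.2 s.
At the end, for the whole second after the job is handed in: Every applicator present stands in a bottle, its tip 0 to 22 mm above the bottle's underside, within 22 mm of its middle, leaning less than 0.2 rad; bottles upright (within 0.1 rad), all at rest; all four knobs above 2.85 rad and the cap above 3.42 rad (all of step 3 and ((horizontal distance between a1 and b1 below 0.022 m and z of a1 in the frame of b1 between 0 and 0.022 m and angle between a1's own z axis and vertical below 0.2 rad) or (horizontal distance between a1 and b2 below 0.022 m and z of a1 in the frame of b2 between 0 and 0.022 m and angle between a1's own z axis and vertical below 0.2 rad) or (horizontal distance between a1 and b3 below 0.022 m and z of a1 in the frame of b3 between 0 and 0.022 m and angle between a1's own z axis and vertical below 0.2 rad)) and ((horizontal distance between a2 and b1 below 0.022 m and z of a2 in the frame of b1 between 0 and 0.022 m and angle between a2's own z axis and vertical below 0.2 rad) or (horizontal distance between a2 and b2 below 0.022 m and z of a2 in the frame of b2 between 0 and 0.022 m and angle between a2's own z axis and vertical below 0.2 rad) or (horizontal distance between a2 and b3 below 0.022 m and z of a2 in the frame of b3 between 0 and 0.022 m and angle between a2's own z axis and vertical below 0.2 rad)) and ((horizontal distance between a3 and b1 below 0.022 m and z of a3 in the frame of b1 between 0 and 0.022 m and angle between a3's own z axis and vertical below 0.2 rad) or (horizontal distance between a3 and b2 below 0.022 m and z of a3 in the frame of b2 between 0 and 0.022 m and angle between a3's own z axis and vertical below 0.2 rad) or (horizontal distance between a3 and b3 below 0.022 m and z of a3 in the frame of b3 between 0 and 0.022 m and angle between a3's own z axis and vertical below 0.2 rad)) and ((horizontal distance between a4 and b1 below 0.022 m and z of a4 in the frame of b1 between 0 and 0.022 m and angle between a4's own z axis and vertical below 0.2 rad) or (horizontal distance between a4 and b2 below 0.022 m and z of a4 in the frame of b2 between 0 and 0.022 m and angle between a4's own z axis and vertical below 0.2 rad) or (horizontal distance between a4 and b3 below 0.022 m and z of a4 in the frame of b3 between 0 and 0.022 m and angle between a4's own z axis and vertical below 0.2 rad)) and angle between each of b1, b2, b3's own z axis and vertical below 0.1 rad and linear speed of each of a1, a2, a3, a4, b1, b2, b3 below 0.02 m/s and value of joint cap above 3.42 rad); the robot touches nothing.
It fails at once if in a round (marks 0.6, 1.6, 2.6 rad) two neighbouring knobs are past the mark while the other two are not: not crisscross ((value of joint each of k1, k2 above 0.6 rad and value of joint each of k3, k4 below 0.6 rad) or (value of joint each of k2, k3 above 0.6 rad and value of joint each of k4, k1 below 0.6 rad) or (value of joint each of k3, k4 above 0.6 rad and value of joint each of k1, k2 below 0.6 rad) or (value of joint each of k4, k1 above 0.6 rad and value of joint each of k2, k3 below 0.6 rad) or (value of joint each of k1, k2 above 1.6 rad and value of joint each of k3, k4 below 1.6 rad) or (value of joint each of k2, k3 above 1.6 rad and value of joint each of k4, k1 below 1.6 rad) or (value of joint each of k3, k4 above 1.6 rad and value of joint each of k1, k2 below 1.6 rad) or (value of joint each of k4, k1 above 1.6 rad and value of joint each of k2, k3 below 1.6 rad) or (value of joint each of k1, k2 above 2.6 rad and value of joint each of k3, k4 below 2.6 rad) or (value of joint each of k2, k3 above 2.6 rad and value of joint each of k4, k1 below 2.6 rad) or (value of joint each of k3, k4 above 2.6 rad and value of joint each of k1, k2 below 2.6 rad) or (value of joint each of k4, k1 above 2.6 rad and value of joint each of k2, k3 below 2.6 rad)).
It fails at once if a knob runs ahead of its round: past 1.5 rad while another is below 0.6, or past 2.45 while another is below 1.6 ((value of joint k1 above 1.5 rad and value of joint any of k2, k3, k4 below 0.6 rad) or (value of joint k2 above 1.5 rad and value of joint any of k1, k3, k4 below 0.6 rad) or (value of joint k3 above 1.5 rad and value of joint any of k1, k2, k4 below 0.6 rad) or (value of joint k4 above 1.5 rad and value of joint any of k1, k2, k3 below 0.6 rad) or (value of joint k1 above 2.45 rad and value of joint any of k2, k3, k4 below 1.6 rad) or (value of joint k2 above 2.45 rad and value of joint any of k1, k3, k4 below 1.6 rad) or (value of joint k3 above 2.45 rad and value of joint any of k1, k2, k4 below 1.6 rad) or (value of joint k4 above 2.45 rad and value of joint any of k1, k2, k3 below 1.6 rad)).
It fails at once if the cap is turned beyond 1.5 rad before all four knobs are tight (value of joint cap above 1.5 rad and value of joint any of k1, k2, k3, k4 below 2.8 rad).
It fails at once if a bystander (jar, tape, hammer) is moved more than 40 mm (distance of any of glue_jar, tape, mallet from where it was at the start of the episode above 0.04 m).
Of a1, a2, a3, a4 only 2 to 3 are there at a start; the rules pass over those that are not, and their reading is None.
At some moment in a run one of b1, b2, b3 may be knocked a few centimetres aside while the robot is not near it.
It also fails if it takes over 210 s, if anything falls off the work surface, if the arm or the gripper's body presses on something with over 40 N, if the wrist force passes 120 N, or if a joint passes its speed limit or range.

## Robot

A 6-joint arm with a two-finger parallel gripper is mounted at the origin on the work surface. World frame = base frame: x ahead of the robot, y to its left, z up, the work surface at z = 0. Lengths are in m, angles in degrees, forces in N, time in s.
With the tool pointing down it reaches from about 0.4 to 0.925 m from the base axis. Payload 12.5 kg.
Tool frame: the origin (TCP) lies at the centre of the arm's flange, where the gripper is bolted on; the fingertips stand 190 mm ahead of it and the grasp point (between the pads) lies 171 mm ahead of it (bot.grasp_offset is the distance from the TCP to the grasp point, in m); z points along the fingers, y is the line along which they close (so a half turn about z gives the same grasp; the last joint's range is limited). The gripper opens to 95 mm and grips with 3 to 60 N. Pads are 20 mm wide; open, the fingers measure 119 mm over their backs; the gripper's body (75 mm by 180 mm) begins 59 mm behind the grasp point.
Start: joints at [70.554, 28.126, 89.318, -0, 62.55, -6.05], TCP at [0.145, 0.608, 0.405] pointing down, gripper open.
Joint ranges: [-177.58, 177.58], [-47.91, 125.51], [2.72, 160], [-65.01, 245.01], [3.68, 167.84], [-153.87, 153.87]. Speed limits (degrees/s): [127.2, 127.2, 159.86, 180, 180, 180].

## Interface

Orientations are given as [roll, pitch, yaw] about the fixed x, y, z axes, in that order (R = Rz(yaw) Ry(pitch) Rx(roll)).
In Python, from plant import bot gives the robot as it stands. Calls block until the motion is done:
- bot.move_pose(position, orientation): joint-space move of the TCP to a pose.
- bot.line_to(position, speed=0.15, frame=None): straight line of the TCP; frame=None keeps the orientation; speed is the mean speed in m/s.
- bot.movej(angles): joint-space move.
- bot.grip(opening, newtons=None): finger opening in m; newtons is the grip in N (None keeps the last); returns when the fingers have stopped.
- bot.sleep(seconds).
- bot.solve_ik(position, orientation): joint angles nearest the present ones, or None.
- bot.read_state(): the state.
- bot.read_camera(name): name is "scene" or "side" or "wrist"; returns a dict with "img" (400x640x3 uint8, red, green, blue), "fx", "fy", "cx", "cy" (pixels), "rvec" (rotation vector, rad) and "tvec" (3), from world to camera coordinates, as OpenCV has them. Camera axes: x right, y down, z forward; pixel columns grow to the right and rows downward; lengths in m; the calibration is good to about 2 mm. A picture is of the moment at which its call begins. There is no depth.
A pose or a line that the arm cannot do raises bot.PlanningError and nothing moves.
- bot.job_done(): hands the job in; it is judged then, once.
The state is a dict: "t": time; "joints": joint angles; "dq": joint speeds; "effort": joint torques, N m; "tcp_pos": TCP position; "tcp_rot": TCP orientation; "ft_force": force on the tool from outside, world axes, zero at the start; "wrist_torque": the same for the moment, N m; "opening": finger opening in m; "grasp_force": force on a finger pad.
Only numpy, scipy, OpenCV 4.12 (cv2) and the standard library are available. Lean on these libraries where they do the work, as an engineer would, in place of code of your own. Each camera call takes 0.05 s, during which the arm holds its last target. There are 200 camera calls.

## Working session

There is one attempt and no reset: what is moved stays moved. The work goes in short steps, each a Python script; the robot and the scene stay as the last script left them, time stands still between calls to the robot, and variables do not carry over. Pictures are saved under pics/ and viewed, at most 14 in all, crops included, and the job is handed in when it is done.

```bash
ls; mkdir -p pics
python3 - <<'E'
from plant import bot
import cv2,numpy as np
s=bot.read_state();print(s)
for n in("scene","side"):
    c=bot.read_camera(n);cv2.imwrite(f"pics/{n}0.png",c["img"][:,:,::-1]);print(n,{k:c[k] for k in c if k!="img"})
    R,_=cv2.Rodrigues(np.array(c["rvec"],float));print(-R.T@np.array(c["tvec"]).ravel())
print(bot.grasp_offset)
E
```

```text
pics
plant.py
{'t': 0.0, 'joints': array([ 7.05539274e+01,  2.81654074e+01,  8.93515662e+01,  7.42818315e-04,
        6.25483209e+01, -6.04812093e+00]), 'dq': array([ 0.04822436, -0.04487039, -0.00113738,  0.09432933, -0.0174167 ,
        0.05341237]), 'effort': array([-6.05133464e-04, -6.12642932e+01, -2.58177692e+01,  6.91834255e-02,
        4.83019010e-02, -1.19616770e-04]), 'tcp_pos': array([0.14476111, 0.6079674 , 0.4041393 ]), 'tcp_rot': array([-1.79935138e+02, -7.53478900e-03,  1.66601701e+02]), 'ft_force': array([-0.37180822, -0.19403989,  0.34887521]), 'wrist_torque': array([ 0.00370477,  0.03302082, -0.00938987]), 'grasp_force': 0.0, 'opening': 0.09498663902148649}
scene {'fx': 467.8199794973403, 'fy': 467.8199794973403, 'cx': 318.77169454162276, 'cy': 198.58643380724007, 'rvec': array([ 1.61615013,  2.16068341, -0.66959554]), 'tvec': array([ 0.19420749, -0.43727896,  1.41581724])}
[1.17260017 0.13764305 0.91625931]
side {'fx': 409.7404147999899, 'fy': 409.7404147999899, 'cx': 331.83792383386486, 'cy': 205.82704691931949, 'rvec': array([ 0.30721774, -2.60533791,  1.48076788]), 'tvec': array([0.58117455, 0.16197407, 0.95030379])}
[0.38176941 0.85035356 0.63105284]
0.1713
```

View pics/scene0.png

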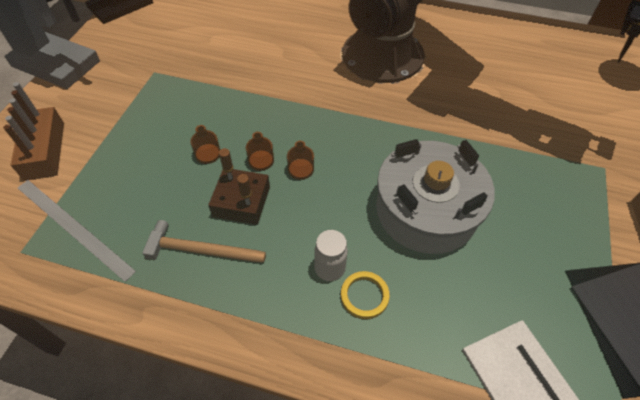

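View pics/side0.png

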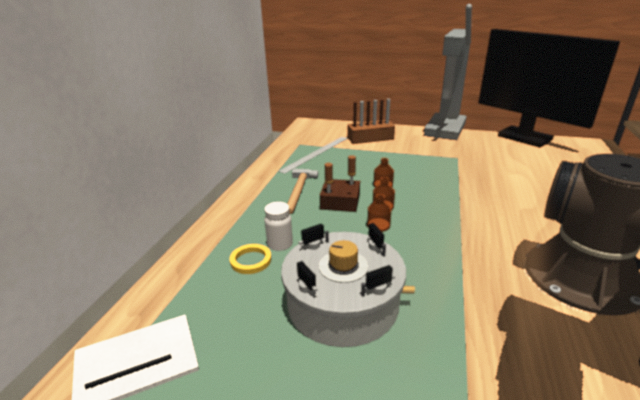

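Scene view: pot with its cap at about (439,175), knobs at (408,150), (469,153), (407,198), (472,205). Bottles are at (205,145), (259,150), (300,160). The stand is at (240,195) with two applicators visible, handles near (225,158) and (243,182). The jar is at (330,255), tape at (365,295), hammer at (205,248). Next I cast rays and look with the wrist camera.

```bash
cat > h.py <<'E'
from plant import bot
import cv2,numpy as np
G=bot.grasp_offset
def cam(n,save=None):
    c=bot.read_camera(n);c["R"],_=cv2.Rodrigues(np.array(c["rvec"],float));c["t"]=np.array(c["tvec"],float).ravel()
    if save: cv2.imwrite(f"pics/{save}.png",c["img"][:,:,::-1])
    return c
def ray(c,uv,z):
    d=c["R"].T@np.array([(uv[0]-c["cx"])/c["fx"],(uv[1]-c["cy"])/c["fy"],1.]);o=-c["R"].T@c["t"]
    return (o+d*(z-o[2])/d[2])
def proj(c,p):
    q=c["R"]@np.array(p,float)+c["t"];return np.array([c["fx"]*q[0]/q[2]+c["cx"],c["fy"]*q[1]/q[2]+c["cy"]])
def go(x,y,zg,yaw):  # grasp point pose, joint move; of the two equal half-turn grasps, take the nearer last joint
    best=None;q0=bot.read_state()["joints"]
    for k in(0,180,-180):
        q=bot.solve_ik([x,y,zg+G],[180,0,yaw+k])
        if q is not None and (best is None or abs(q[5])<abs(best[0])): best=(q[5],q)
    bot.movej(best[1]);return best[1]
E
python3 - <<'E'
from h import *
c=cam("scene")
pot=ray(c,(439,166),.149);print("cap",pot)
for u in[(202,129),(257,136),(300,145)]:print("b",ray(c,u,.095))
for u in[(224,153),(243,178)]:print("a",ray(c,u,.14))
print("stand",ray(c,(241,186),.05)); print("jar",ray(c,(331,240),.11),"tape",ray(c,(366,294),.018))
bot.move_pose([pot[0],pot[1],.5],[180,0,180]);w=cam("wrist","w1");print(-w["R"].T@w["t"],w["fx"],bot.read_state()["joints"],bot.read_state()["tcp_pos"])
w=cam("scene")
p=ray(c,(241,186),.05);bot.move_pose([p[0]-.03,p[1]+.02,.5],[180,0,180]);w=cam("wrist","w2");print(-w["R"].T@w["t"],bot.read_state()["joints"],bot.read_state()["tcp_pos"])
E
```

```text
cap [0.51259517 0.20986938 0.149     ]
b [ 0.5140686  -0.34090377  0.095     ]
b [ 0.49779121 -0.20798936  0.095     ]
b [ 0.49563402 -0.102764    0.095     ]
a [ 0.60113278 -0.23995494  0.14      ]
a [ 0.65261797 -0.17566993  0.14      ]
stand [ 0.61506303 -0.20790255  0.05      ]
jar [0.72632992 0.03524643 0.11      ] tape [0.77702795 0.12602413 0.018     ]
[0.44272596 0.21074546 0.48035538] 279.0321566813979 [ 1.55042452e+01  1.74186544e+01  9.16482522e+01  7.94876884e-03
  7.09495644e+01 -7.45491631e+01] [0.51237497 0.21053478 0.49982742]
[ 0.51555793 -0.18664817  0.48058227] [-2.38567992e+01  2.28524576e+01  8.32693125e+01  8.89198769e-03
  7.38705140e+01 -1.13938192e+02] [ 0.58524293 -0.18674632  0.50014349]
```

View pics/w1.png

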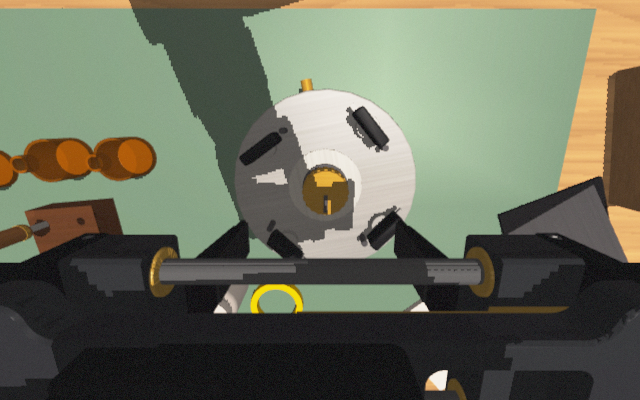

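View pics/w2.png

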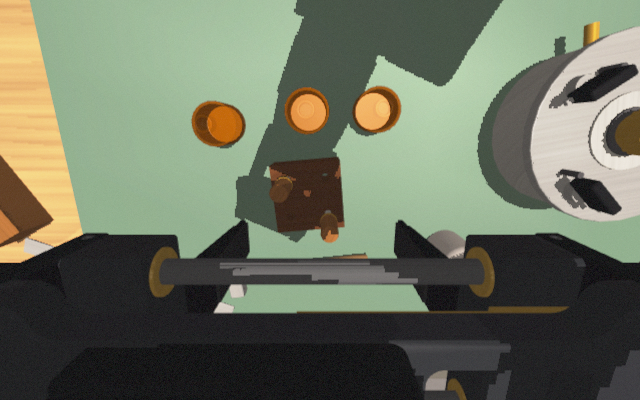

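The pot view shows the cap at (326,190) and black knob bars at (262,148), (369,127), (284,244), (382,230). The stand view shows two applicators, at (281,188) and (330,220), and bottles at (218,123), (307,110), (377,110). Next is a cleaner view of the whole lid.

Run:
```python
from h import *
bot.move_pose([.60,.21,.45],[180,0,180]);w=cam("wrist","w3");np.save("w3.npy",{k:w[k] for k in w},allow_pickle=True)
print("cam",-w["R"].T@w["t"],"axis",w["R"][2],bot.read_state()["t"])
hsv=cv2.cvtColor(w["img"],cv2.COLOR_RGB2HSV)
m=(hsv[...,2]<60).astype(np.uint8)
cs,_=cv2.findContours(m,cv2.RETR_EXTERNAL,cv2.CHAIN_APPROX_NONE)
for k in cs:
    if 300<cv2.contourArea(k)<4000: print(cv2.contourArea(k),cv2.minAreaRect(k),ray(w,cv2.minAreaRect(k)[0],.151))
pc=proj(w,[.5126,.21,.103]);print(pc)
u,v=map(int,pc);a=w["img"][max(0,v-130):v+130,u-150:u+150]
cv2.imwrite("pics/w3c.png",cv2.resize(a,None,fx=2.3,fy=2.3,interpolation=cv2.INTER_CUBIC)[:,:,::-1]);print(max(0,v-130),u-150)
```

```text
cam [0.53065132 0.2094591  0.43064497] axis [ 2.51655879e-01 -5.17718101e-04 -9.67816641e-01] 5.325
876.0 ((278.15155029296875, 192.68324279785156), (49.84505081176758, 19.372974395751953), 42.273685455322266) [0.59767299 0.16484269 0.151     ]
1824.5 ((75.33160400390625, 186.6319580078125), (77.77610778808594, 27.875104904174805), 71.896240234375) [ 0.59115954 -0.04280245  0.151     ]
936.5 ((401.75006103515625, 168.25001525878906), (19.798988342285156, 51.61879348754883), 45.0) [0.57244616 0.2903771  0.151     ]
1317.0 ((245.72720336914062, 59.74755096435547), (25.65561294555664, 56.697608947753906), 51.14662170410156) [0.47226576 0.1400679  0.151     ]
1376.5 ((382.76507568359375, 28.66443634033203), (60.45931625366211, 26.05157470703125), 55.00797653198242) [0.44692189 0.26438815 0.151     ]
[321.87880785 108.79619441]
0 171
```

View pics/w3c.png

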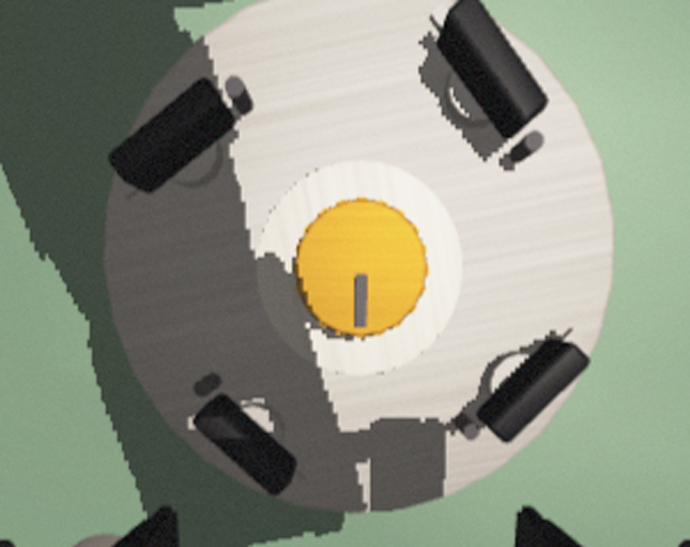

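The lid crop shows the cap centre at (362,267) in the crop. Bars are at (175,133), (495,68), (245,445), (533,390), each with its stop pin at the end opposite the nose, at (235,88), (532,145), (207,384) and (470,430). That fits angles close to 0.

Run:
```python
from h import *
w=np.load("w3.npy",allow_pickle=True).item()
hsv=cv2.cvtColor(w["img"],cv2.COLOR_RGB2HSV)
m=cv2.inRange(hsv,(12,150,150),(35,255,255));m[200:]=0
cs,_=cv2.findContours(m,cv2.RETR_EXTERNAL,cv2.CHAIN_APPROX_NONE)
k=max(cs,key=cv2.contourArea);(u,r)=cv2.minEnclosingCircle(k);C=ray(w,u,.149);e=ray(w,(u[0]+r,u[1]),.149)
print("cap",u,r,C,"diam",2*np.linalg.norm(e-C))
m=(hsv[...,2]<60).astype(np.uint8);m[:,:200]=0
cs,_=cv2.findContours(m,cv2.RETR_EXTERNAL,cv2.CHAIN_APPROX_NONE)
pins=[ray(w,(171+a/2.3,b/2.3),.115)[:2] for a,b in[(235,88),(532,145),(207,384),(470,430)]]
kn=[]
for k in cs:
    if 300<cv2.contourArea(k)<4000:
        b=cv2.boxPoints(cv2.minAreaRect(k));b=b if np.linalg.norm(b[0]-b[1])<np.linalg.norm(b[1]-b[2]) else np.roll(b,1,0)
        p,q=ray(w,(b[0]+b[1])/2,.14)[:2],ray(w,(b[2]+b[3])/2,.14)[:2]
        kn.append(((p+q)/2,np.degrees(np.arctan2(*(q-p)[::-1]))%180,np.linalg.norm(p-q)))
kn.sort(key=lambda t:np.arctan2(*(t[0]-C[:2])[::-1]))
az=[np.degrees(np.arctan2(*(t[0]-C[:2])[::-1])) for t in kn]
yaw=np.mean(np.array(az)-np.arange(4)*90);print("az",az,"yaw0",yaw)
for i,t in enumerate(kn):
    a=np.radians(yaw+90*i);P=C[:2]+.095*np.array([np.cos(a),np.sin(a)])
    pin=min(pins,key=lambda s:np.linalg.norm(s-P));d=pin-P
    print(i,t[0],P,"len",t[2],"bar-rel",(t[1]-yaw-90*i)%180,"bar",t[1],"pin",np.degrees(np.arctan2(d[1],d[0])),"rel",(np.degrees(np.arctan2(d[1],d[0]))-yaw-90*i)%360,np.linalg.norm(d))
```

```text
cap (327.5, 115.98332977294922) 30.020925521850586 [0.52178119 0.21536876 0.149     ] diam 0.05817016441858081
az [np.float64(-123.3581175427598), np.float64(-33.40855377036335), np.float64(55.95720294509313), np.float64(146.46608835094034)] yaw0 -123.58584500427241
0 [0.47019719 0.13701295] [0.46922855 0.13622826] len 0.054038206950294265 bar-rel 68.60960230877072 bar 125.02375730449829 pin 135.29705655889262 rel 258.88290156316503 0.03442147370147432
1 [0.60059615 0.16338299] [0.6009217  0.16281612] len 0.053040939485060036 bar-rel 79.42065164633036 bar 45.834806642057934 pin -138.27408904514914 rel 255.31175595912327 0.03307149213386021
2 [0.5744084  0.29326624] [0.57433384 0.29450927] len 0.05228116597609223 bar-rel 80.86853435063244 bar 137.28268934636006 pin -41.9701771001758 rel 261.6156679040966 0.033934038046109796
3 [0.44403786 0.26689215] [0.44264069 0.26792141] len 0.05367512289524171 bar-rel 73.56295278349245 bar 39.97710777922002 pin 45.21479912901369 rel 258.80064413328614 0.036017206141586405
```

Geometry is consistent: the bars measure 52–54 mm, the knobs match the 95 mm circle within about 1.5 mm, and the cap measures 58 mm. Round one now.

```bash
cat > knobs.py <<'E'
from h import *
C=np.array([.5218,.2154]);Y0=-123.59;ZERO=87.5
K0=[68.6,79.4,80.9,73.6]
def P(i):
    a=np.radians(Y0+90*i);return C+.095*np.array([np.cos(a),np.sin(a)])
def turn(xy,yaw,dth,open_=.045,newt=40,z=.135):
    """grip at yaw, turn clockwise by dth degrees, release, go up"""
    best=None
    for k in(0,180,-180):
        q=bot.solve_ik([*xy,z+G],[180,0,yaw+k])
        if q is None: continue
        m=max(abs(q[5]),abs(q[5]+dth))
        if m<150 and (best is None or m<best[0]): best=(m,np.array(q),yaw+k)
    m,q,yw=best
    up=bot.solve_ik([*xy,z+.065+G],[180,0,yw]);up=np.array(up);
    assert abs(up[5]-q[5])<5
    bot.movej(up);bot.grip(open_);bot.line_to([*xy,z+G],speed=.1)
    bot.grip(0.0 if open_<.06 else .04,newt);s=bot.read_state();o=s["opening"]
    q=s["joints"].copy();q[5]+=dth;bot.movej(q);bot.sleep(.1);s=bot.read_state()
    print("open %.4f->%.4f f %.1f tau %.2f F %s q6 %.1f t %.1f"%(o,s["opening"],s["grasp_force"],s["wrist_torque"][2],s["ft_force"].round(1),s["joints"][5],s["t"]),flush=True)
    bot.grip(open_);bot.line_to([*xy,z+.065+G],speed=.15)
def knob(i,frm,to): # relative bar angles
    turn(P(i),Y0+90*i+frm,frm-to)
E
python3 - <<'E'
from knobs import *
to=ZERO-np.degrees(1.05)
bot.movej(bot.solve_ik([*P(0),.2+G],[180,0,180]))
for i in(0,2,1,3): knob(i,K0[i],to)
bot.move_pose([.60,.21,.45],[180,0,180]);w=cam("wrist","w4");u,v=320,105
cv2.imwrite("pics/w4c.png",cv2.resize(w["img"][0:240,170:470],None,fx=2,fy=2,interpolation=cv2.INTER_CUBIC)[:,:,::-1])
E
```

```text
open 0.0263->0.0269 f 40.0 tau -0.07 F [-4.4 -2.8  3.7] q6 14.5 t 10.1
open 0.0135->0.0137 f 50.2 tau -0.10 F [ 0.2 -1.4  2.3] q6 27.5 t 14.7
open 0.0141->0.0138 f 47.1 tau -0.14 F [ 1.9 -6.5  1.6] q6 105.3 t 19.3
open 0.0268->0.0139 f 52.9 tau 0.15 F [-0.5 -1.1 17.7] q6 -59.9 t 26.1
```

View pics/w4c.png

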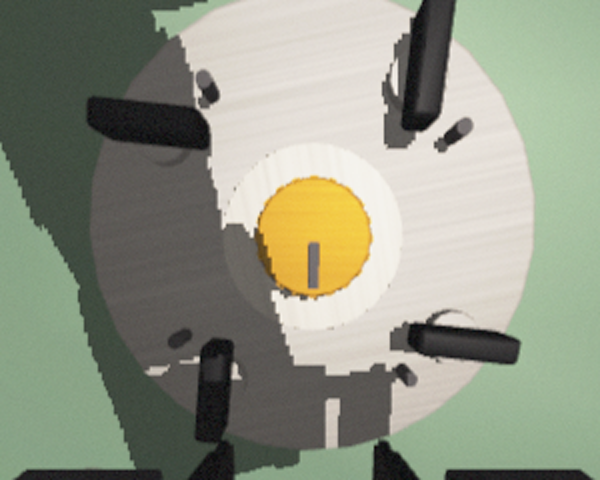

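```bash
cat > meas.py <<'E'
from knobs import *
def meas(w):
    hsv=cv2.cvtColor(w["img"],cv2.COLOR_RGB2HSV);m=(hsv[...,2]<60).astype(np.uint8)
    out=[]
    for i in range(4):
        u=proj(w,[*P(i),.14]);mm=np.zeros_like(m);cv2.circle(mm,tuple(int(t) for t in u),36,1,-1)
        cs,_=cv2.findContours(m*mm,cv2.RETR_EXTERNAL,cv2.CHAIN_APPROX_NONE);k=max(cs,key=cv2.contourArea)
        b=cv2.boxPoints(cv2.minAreaRect(k));b=b if np.linalg.norm(b[0]-b[1])<np.linalg.norm(b[1]-b[2]) else np.roll(b,1,0)
        p,q=ray(w,(b[0]+b[1])/2,.14)[:2],ray(w,(b[2]+b[3])/2,.14)[:2]
        c=(p+q)/2;rel=(np.degrees(np.arctan2(*(q-p)[::-1]))-Y0-90*i)%180
        print(i,"off mm",((c-P(i))*1000).round(1),"len %.3f wid %.3f"%(np.linalg.norm(p-q),np.linalg.norm(ray(w,b[0],.14)-ray(w,b[1],.14))),"rel %.1f"%rel,"k~%.2f"%np.radians((ZERO-rel)%180))
        out.append(rel)
    return out
E
python3 - <<'E'
from meas import *
bot.move_pose([.60,.21,.45],[180,0,180]);meas(cam("wrist"));
bot.move_pose([.54,.21,.45],[180,0,180]);meas(cam("wrist"));print(bot.read_state()["t"])
E
```

```text
0 off mm [0.3 0.4] len 0.060 wid 0.019 rel 27.3 k~1.05
1 off mm [ 6.2 -0.2] len 0.069 wid 0.020 rel 31.3 k~0.98
2 off mm [ 0.5 -1.1] len 0.058 wid 0.017 rel 26.5 k~1.06
3 off mm [ 2.6 -0.5] len 0.054 wid 0.018 rel 28.3 k~1.03
0 off mm [0.2 0.4] len 0.058 wid 0.014 rel 28.2 k~1.03
1 off mm [11.8  0.6] len 0.071 wid 0.064 rel 170.0 k~1.70
2 off mm [6.3 3.7] len 0.072 wid 0.042 rel 162.6 k~1.83
3 off mm [ 0.4 -0.2] len 0.053 wid 0.018 rel 29.1 k~1.02
28.9583
```

All four knobs read about 1.05 rad. Round two, re-gripping if the closure is not around 14 mm.

```bash
python3 - <<'E'
s=open('knobs.py').read()
s=s.replace('''s=bot.read_state();o=s["opening"]
''','''s=bot.read_state();o=s["opening"]
    for _ in range(2):
        if open_<.06 and o>.017:
            print("stuck",o,s["ft_force"].round(1),s["grasp_force"]);bot.grip(open_);bot.grip(0.,newt);s=bot.read_state();o=s["opening"]
''')
open('knobs.py','w').write(s)
E
python3 - <<'E'
from meas import *
a=ZERO-np.degrees(1.05);b=ZERO-np.degrees(2.02)
for i in(0,2,1,3): knob(i,a,b)
bot.grip(.095);bot.move_pose([.60,.21,.45],[180,0,180]);meas(cam("wrist"))
bot.move_pose([.56,.21,.45],[180,0,180]);meas(cam("wrist","w5"));print(bot.read_state()["t"])
E
```

```text
stuck 0.026592166071667898 [-5.7  1.1  5.3] 40.00244693015702
stuck 0.027123322215252915 [-6.1  1.4  2.1] 40.00134587287903
open 0.0272->0.0270 f 40.0 tau 0.11 F [-4.   1.8  2.7] q6 70.2 t 35.0
open 0.0140->0.0137 f 45.1 tau -0.11 F [ 5.7 -3.2 -1.7] q6 83.1 t 39.6
open 0.0138->0.0141 f 47.3 tau -0.11 F [-3.3 -9.8  1.5] q6 -19.1 t 46.0
open 0.0134->0.0136 f 50.7 tau -0.12 F [ -2.9 -10.    6.7] q6 -4.3 t 50.8
0 off mm [-0.1  1. ] len 0.059 wid 0.017 rel 154.2 k~1.98
1 off mm [-0.2 -1. ] len 0.058 wid 0.018 rel 151.8 k~2.02
2 off mm [ 1.4 -1.4] len 0.057 wid 0.018 rel 151.5 k~2.02
3 off mm [1.8 0.6] len 0.060 wid 0.018 rel 152.5 k~2.01
0 off mm [-0.7  0.9] len 0.056 wid 0.019 rel 153.8 k~1.98
1 off mm [-0.7 -0.7] len 0.060 wid 0.021 rel 152.7 k~2.00
2 off mm [ 8.1 -3. ] len 0.072 wid 0.025 rel 151.5 k~2.03
3 off mm [1.1 0.4] len 0.057 wid 0.015 rel 151.9 k~2.02
54.6167
```

Run:
```python
from meas import *
b=ZERO-np.degrees(2.02);e=ZERO-np.degrees(3.2)
for i in(0,2,1,3): knob(i,b,e)
bot.grip(.095);bot.move_pose([.60,.21,.45],[180,0,180]);w=cam("wrist","w6");meas(w);print(bot.read_state()["t"])
cv2.imwrite("pics/w6c.png",cv2.resize(w["img"][0:240,170:470],None,fx=2,fy=2,interpolation=cv2.INTER_CUBIC)[:,:,::-1])
```

```text
open 0.0135->0.0158 f 46.6 tau 1.19 F [  1.6 -17.5   1.7] q6 -42.2 t 59.0
open 0.0139->0.0157 f 42.9 tau 1.08 F [ 2.3 -7.9  1.7] q6 -29.4 t 64.0
open 0.0139->0.0161 f 49.3 tau 1.39 F [-1.7  0.4  4.6] q6 48.4 t 68.8
stuck 0.026640278499403303 [0.3 0.6 5.2] 40.001856442540884
stuck 0.027511797991989415 [ 2.1  0.5 -1. ] 39.999480843544006
open 0.0272->0.0266 f 40.0 tau -0.00 F [-6.  -8.9  8.4] q6 63.3 t 75.8
0 off mm [-0.3  1.9] len 0.054 wid 0.023 rel 93.4 k~3.04
1 off mm [-1.   0.1] len 0.053 wid 0.021 rel 93.7 k~3.03
2 off mm [ 0.  -1.9] len 0.052 wid 0.022 rel 93.0 k~3.05
3 off mm [ 2.1 -0.5] len 0.053 wid 0.023 rel 93.9 k~3.03
80.1167
```

View pics/w6c.png

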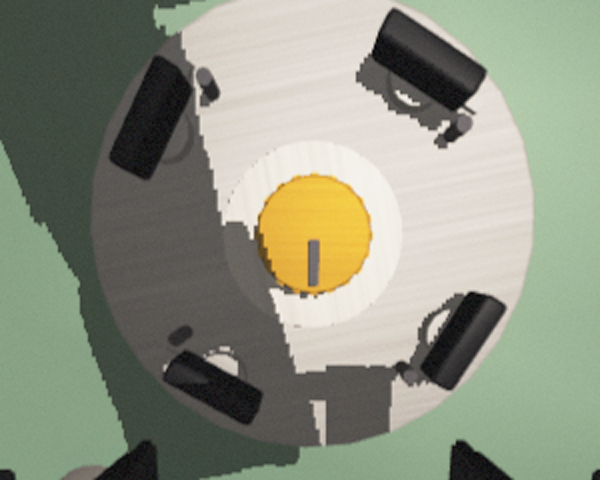

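All four knobs are at the stop: each bar lies beside its pin and the angles agree within 1°. Now the cap.

Run:
```python
from meas import *
turn(C,170,105,open_=.075,newt=45)
turn(C,170,110,open_=.075,newt=45)
bot.grip(.095);bot.move_pose([.60,.21,.45],[180,0,180]);w=cam("wrist","w7");meas(w);print(bot.read_state()["t"])
cv2.imwrite("pics/w7c.png",cv2.resize(w["img"][60:180,260:400],None,fx=3,fy=3,interpolation=cv2.INTER_CUBIC)[:,:,::-1])
```

```text
open 0.0555->0.0554 f 45.0 tau -0.10 F [-3.3 -4.6  3.9] q6 40.7 t 84.2
open 0.0554->0.0556 f 45.0 tau 0.62 F [-2.5  1.9  5.4] q6 45.6 t 90.2
0 off mm [-0.3  1.7] len 0.054 wid 0.023 rel 93.1 k~3.04
1 off mm [-0.9 -0. ] len 0.053 wid 0.021 rel 93.5 k~3.04
2 off mm [-0.  -1.9] len 0.052 wid 0.022 rel 92.9 k~3.05
3 off mm [ 2.  -0.6] len 0.052 wid 0.022 rel 93.6 k~3.04
93.9083
```

View pics/w7c.png

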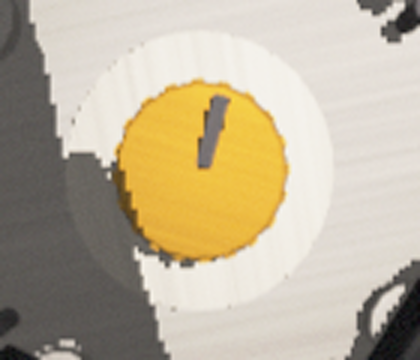

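The cap turned about 194° and then stopped, with 0.62 N m on the wrist, so it is tight. Next is a close look at the stand and bottles.

Run:
```python
from h import *
bot.move_pose([.62,-.2,.46],[180,0,180]);w=cam("wrist","w8");np.save("w8.npy",w,allow_pickle=True);print(-w["R"].T@w["t"],bot.read_state()["t"])
u,v=map(int,proj(w,[.55,-.2,.08]));print(u,v)
x0,y0=max(0,u-170),max(0,v-120);print(x0,y0)
cv2.imwrite("pics/w8c.png",cv2.resize(w["img"][y0:y0+240,x0:x0+320],None,fx=2.5,fy=2.5,interpolation=cv2.INTER_CUBIC)[:,:,::-1])
```

```text
[ 0.55059489 -0.19871212  0.44051182] 95.475
320 125
150 5
```

View pics/w8c.png

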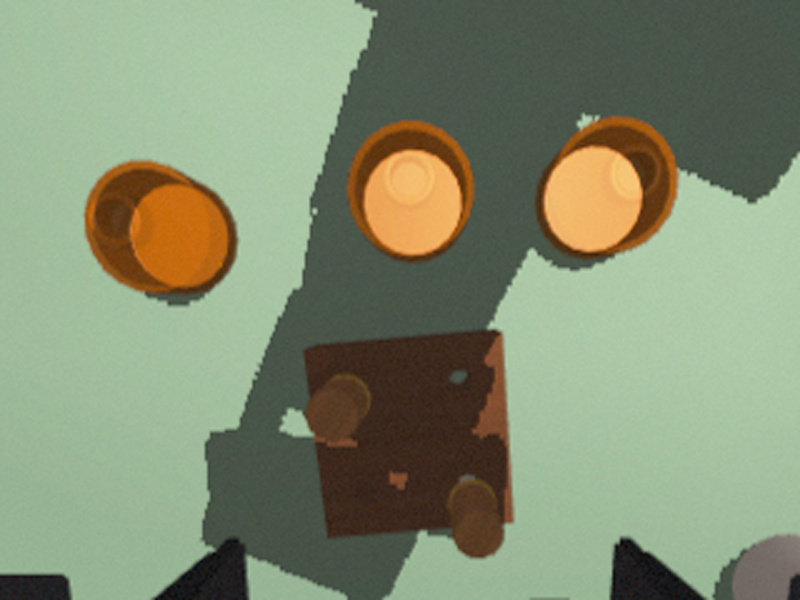

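The crop shows bottle mouths at (118,217), (409,176) and (635,172), handle tops at (333,416) and (478,529), and stand corners at (305,348), (500,332), (513,522), (329,537).

Run:
```python
from h import *
w=np.load("w8.npy",allow_pickle=True).item()
f=lambda u,z:ray(w,(150+u[0]/2.5,5+u[1]/2.5),z)[:2]
B=[f(u,.095) for u in[(118,217),(409,176),(635,172)]];print("B",np.round(B,4))
print("under",np.round([f(u,.005) for u in[(180,236),(412,203),(593,200)]],4))
print("tops",np.round([f(u,.14) for u in[(333,416),(478,529)]],4))
print("hand-bottom",np.round([f(u,.08) for u in[(345,402),(472,503)]],4))
q=np.array([f(u,.05) for u in[(305,348),(500,332),(513,522),(329,537)]]);S=q.mean(0)
print("stand",S,[np.linalg.norm(q[i]-q[i-1]).round(4) for i in range(4)])
R=(q-S)*30/55;print("holes",np.round(S+R,4))
tiles=[]
z=.32
for p in B+[S]:
    bot.move_pose([p[0]+.04,p[1],z],[180,0,180]);c=cam("wrist")
    u=proj(c,[*p,.095]);print(u,bot.read_state()["tcp_pos"].round(3),bot.read_state()["t"])
    np.save(f"t{len(tiles)}.npy",c,allow_pickle=True)
    tiles.append(c["img"])
t=np.vstack([np.hstack(tiles[:2]),np.hstack(tiles[2:])])
cv2.imwrite("pics/t.png",cv2.resize(t,(800,500),interpolation=cv2.INTER_AREA)[:,:,::-1])
```

```text
B [[ 0.5128 -0.3433]
 [ 0.4949 -0.2076]
 [ 0.4931 -0.104 ]]
under [[ 0.5134 -0.3454]
 [ 0.495  -0.2083]
 [ 0.4932 -0.1026]]
tops [[ 0.5989 -0.24  ]
 [ 0.6504 -0.1761]]
hand-bottom [[ 0.6012 -0.2418]
 [ 0.6556 -0.1751]]
stand [ 0.625898   -0.20798959] [np.float64(0.1102), np.float64(0.1075), np.float64(0.1096), np.float64(0.1087)]
holes [[ 0.5984 -0.2399]
 [ 0.5937 -0.1815]
 [ 0.6532 -0.1757]
 [ 0.6583 -0.2348]]
[320.31118299 165.41963011] [ 0.554 -0.342  0.321] 96.3833
[319.97367651 165.47015818] [ 0.535 -0.207  0.321] 97.0417
[321.1244167  166.24481573] [ 0.533 -0.105  0.32 ] 97.5833
[321.1723464  168.65345685] [ 0.665 -0.208  0.32 ] 98.3417
```

View pics/t.png

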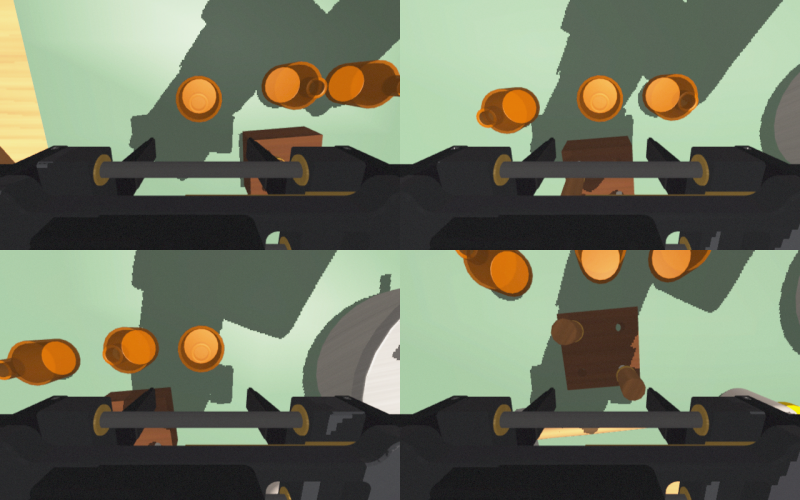

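Mouth and underside rays agree within 2 mm, and the handle tops match the hole positions. The stand sides measure 108–110 mm. Next is the first applicator: grasp at (0.5987, -0.240), then insert into bottle 1 under a force guard.

```bash
cat > app.py <<'E'
from h import *
def cents(c):
    hsv=cv2.cvtColor(c["img"],cv2.COLOR_RGB2HSV);m=cv2.inRange(hsv,(3,150,70),(20,255,255));m[:110]=0;m[185:]=0;m[:,:180]=0;m[:,325:]=0
    n,_,st,ce=cv2.connectedComponentsWithStats(m);return [(ce[i].round(1).tolist(),int(st[i,4])) for i in range(1,n) if st[i,4]>150]
def pick(a):
    bot.grip(.05);bot.move_pose([*a,.2+G],[180,0,180]);bot.line_to([*a,.112+G],speed=.12)
    bot.grip(.01,25);s=bot.read_state();print("open %.4f F %s"%(s["opening"],s["ft_force"].round(1)))
    bot.line_to([*a,.245+G],speed=.15);print("lifted open %.4f"%bot.read_state()["opening"])
def insert(b):
    z=.245;bot.line_to([*b,z+G],speed=.15);bot.sleep(.2);f0=bot.read_state()["ft_force"]
    for z in np.arange(.205,.127,-.006).tolist()+[.128]:
        bot.line_to([*b,z+G],speed=.06);s=bot.read_state();d=s["ft_force"]-f0
        if np.linalg.norm(d)>10: print("contact z %.4f tip %.4f"%(s["tcp_pos"][2]-G,s["tcp_pos"][2]-G-.112),d.round(1));return z
    print("down",d.round(1),s["tcp_pos"]);return z
def release():
    p=bot.read_state()["tcp_pos"];bot.grip(.05);bot.line_to([p[0],p[1],.24+G],speed=.12)
E
python3 - <<'E'
from app import *
c=dict(img=cv2.imread("pics/scene0.png")[:,:,::-1].copy());print(cents(c))
print(cents(cam("scene")))
pick((.5987,-.24));b=(.513,-.344)
bot.line_to([*b,.245+G]);c=cam("scene","s1");print(cents(c),bot.read_state()["t"])
d=cam("side")
s=lambda c,p:(lambda u,v:cv2.resize(c["img"][max(0,v-55):v+45,max(0,u-60):u+60],(400,333),interpolation=cv2.INTER_CUBIC))(*map(int,proj(c,p)))
cv2.imwrite("pics/ins.png",np.hstack([s(c,[*b,.1]),s(d,[*b,.1])])[:,:,::-1])
for n,k in(("scene",c),("side",d)): print(n,proj(k,[*b,.095]),proj(k,[*b,.133]))
E
```

```text
[([207.2, 152.2], 340), ([260.5, 158.8], 355), ([300.4, 167.5], 356)]
[([300.2, 162.7], 541)]
open 0.0234 F [-0.5 -0.4  2.3]
lifted open 0.0234
[([207.1, 152.0], 359), ([260.5, 158.6], 369), ([300.5, 167.3], 377)] 103.3167
scene [200.9882231  128.40739289] [197.64206123 117.0294332 ]
side [383.70895687 158.85300595] [384.35587789 147.66030966]
```

View pics/ins.png

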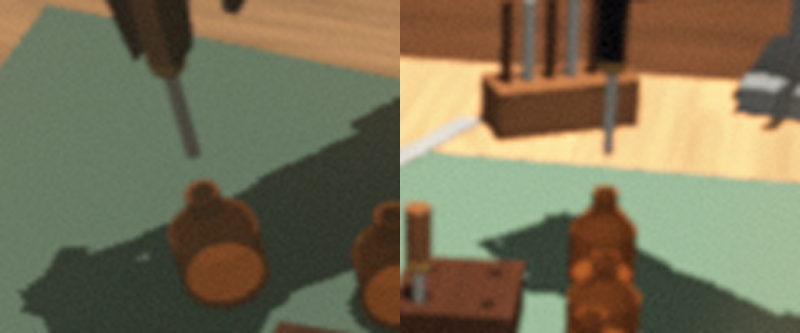

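Both views show the rod tip in line with bottle 1's mouth within about 2 mm, and the bottles have not moved. Insert.

Run:
```python
from app import *
z=insert((.514,-.344));s=bot.read_state();print(z,s["opening"],s["t"]);cam("scene","s2")
if z<.134: release()
c=cam("scene");print(cents(c))
```

```text
down [ 0.3 -0.3  0.6] [ 0.51397597 -0.34401366  0.29903184]
0.128 0.02368500198323705 107.8833
[([206.8, 150.7], 397), ([260.6, 158.7], 370), ([300.4, 167.3], 376)]
```

Inserted with no contact force. Next is the second applicator, into bottle 3.

Run:
```python
from app import *
bot.move_pose([.62,-.2,.46],[180,0,180]);w=cam("wrist","w9")
o=np.load("w8.npy",allow_pickle=True).item()
def app_top(c,p): # brown/bright change check: mean abs diff near stored view
    u,v=map(int,proj(c,p));return np.abs(c["img"][v-12:v+12,u-12:u+12].astype(float)-o["img"][v-12:v+12,u-12:u+12]).mean()
print("diff b2,b3,a2",[round(app_top(w,p),1) for p in([.495,-.208,.05],[.493,-.1035,.05],[.652,-.176,.11])])
pick((.652,-.176));b=(.494,-.1035)
print(cents(cam("scene")))
bot.line_to([*b,.245+G]);c=cam("scene");d=cam("side");print(cents(c),bot.read_state()["t"])
s=lambda c,p:(lambda u,v:cv2.resize(c["img"][max(0,v-55):v+45,max(0,u-60):u+60],(400,333),interpolation=cv2.INTER_CUBIC))(*map(int,proj(c,p)))
cv2.imwrite("pics/ins2.png",np.hstack([s(c,[*b,.1]),s(d,[*b,.1])])[:,:,::-1])
```

```text
diff b2,b3,a2 [np.float64(4.6), np.float64(6.5), np.float64(9.5)]
open 0.0234 F [ 0.9 -1.   1.7]
lifted open 0.0238
[([205.8, 149.2], 475), ([259.9, 156.2], 485), ([300.3, 162.1], 596)]
[([206.8, 150.9], 370), ([260.6, 158.7], 369), ([300.4, 167.4], 378)] 115.175
```

View pics/ins2.png

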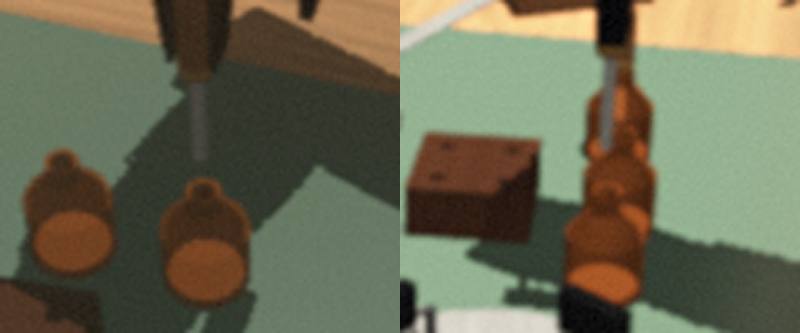

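The rod lines up with bottle 3's mouth within about 2 mm, and the stand is now empty.

Run:
```python
from app import *
z=insert((.494,-.1025));s=bot.read_state();print(z,s["opening"],s["t"])
if z<.134:
    release();bot.move_pose([.58,.21,.45],[180,0,180])
    c=cam("scene");d=cam("side");print(cents(c),bot.read_state()["t"])
    cv2.imwrite("pics/end.png",np.hstack([cv2.resize(c["img"][90:290,150:390],(400,333)),cv2.resize(d["img"][130:290,300:492],(400,333))])[:,:,::-1])
```

```text
down [-1.4 -2.1 -0.1] [ 0.49396302 -0.1024801   0.29899582]
0.128 0.02364597530154318 119.6917
[([206.8, 151.2], 355), ([260.4, 158.7], 361), ([300.5, 166.6], 381)] 122.7917
```

View pics/end.png

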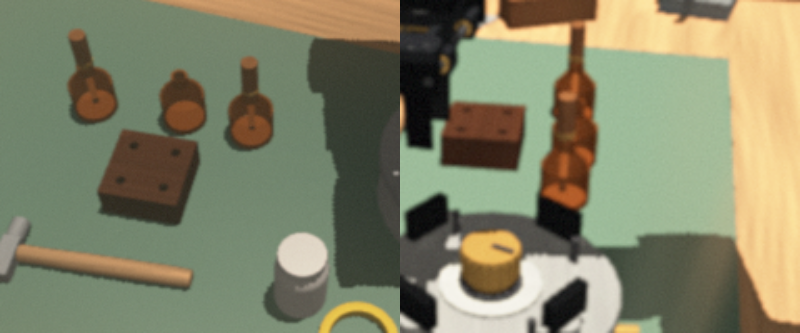

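Both applicators are seated upright, the stand is empty, the bottles are standing and the bystanders are in place. Handing in.

```bash
python3 -c "
from plant import bot
print(bot.job_done())"
```

```text
the job is handed in; nothing more can be done
None
```

I handed the job in at about 123 s, with no verdict returned: all four knobs were tightened crisscross in three rounds to the stop, then the cap to its stop, and both applicators from the stand are seated in bottles of their own.

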